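# Zero the push gauge, then hold a heatsink against it as a third hand

## Task

Zero the jig's push gauge by pressing its recessed button right down with the stylus, then stand the stylus back upright in its stand and let go of it. Then lay the heatsink base down in the jig's lane, between the rails, and push it squarely against the sprung pad until the gauge's pointer stands between the two ribs, never bottoming the gauge, and finish while still holding it there, steady, so that a colleague can put in its screws. Leave the solder spool, the tin and the parts tray where they stand.

Things in the scene. Friction and masses are not known exactly. Their poses are not given: they have to be found in the camera images.
- jig: assembly jig fixed to the bench (mm). Origin on the underside; +x is the push direction, z up. Flat aluminium bed, x -120 to 140, 90 wide, top at z 10. On it, x -120 to 22, two steel rails (10 wide, 6 high) leave a lane 58 wide centred on y 0, open above and at its -x end. At x 65 to 140 stands the push gauge: grey housing 60 wide, top at z 60
- pad (a joint): gauge's sprung pad, travel along jig +x in m: 0 out at rest, grows as pushed in, hard stop at 0.030 (bottomed). Spring 500 N/m, 0 N at rest (7.5 N at 0.015); springs back when let go. A dark pointer bar on top moves with it over the housing's top; its free end starts 10 mm short of the first of two cross ribs, which mark 0.010 and 0.020
- pad_face (a point): centre of the pad's flat front face (44 wide, 40 high, facing the lane, jig -x); moves with the pad; at rest at jig x 25, y 0, z 32
- lane (a point): point on the bed surface in the middle of the lane, jig (-50, 0, 10)
- zero_button (a joint): travel of the gauge's recessed zero button: 0 m up, 0.004 fully down (limit). Spring: 1.2 N to start it, 3.6 N fully down
- button_top (a point): centre of the zero button's top (10 dia), at jig (122, 0, 66) when up. It lies 6 below the rim of a round well of 14 dia in a black 28 x 28 block on the housing (rim at z 72): too narrow for a fingertip, right for the stylus
- stand: square wooden stylus stand fixed to the bench, 50 x 50 x 50, one upright hole 16 dia through its middle. Origin: centre of its underside
- stylus: pressing stylus, upright in the stand's hole at the start. Origin: end of its tip; z up along its axis. From the tip: steel pin 6 dia, z 0 to 45; black round flange 30 dia, z 45 to 50; black round handle 14 dia, z 50 to 102. In the stand the flange rests on the stand's top, the tip 5 above the bench. 30 g
- heatsink: finned aluminium heatsink, base down on the bench. Origin: centre of its underside; x along the fins, y across, z up. Base plate 60 (x) x 50 (y) x 5; on it five upright fins, 60 long (flush with the plate's ends), 3 thick, up to z 50; 36 wide over the outer fins, so gripped across them. About 150 g. Front and back alike
- spool: spool of solder, bare metal look, 56 dia x 50 tall, loose bystander; origin: its underside
- tin: low round tin, 60 dia x 28 tall, loose bystander; origin: its underside
- tray: divided open parts tray, 110 x 150 x 35, loose bystander; origin: its underside
Mind the look-alikes: they are no part of the job. Leave any blue look-alike of the heatsink alone.

How it is judged:
On the way, in this order (a step that is already met when the one before it is completed fails the run):
1. the zero button is pressed right down with the stylus (value of joint zero_button above 0.0032 m and contact force between stylus and jig above 0.5 N and value of joint pad below 0.003 m), for 0.1 s.
2. the stylus stands upright in its stand again and is let go (horizontal distance between stylus and stand below 0.01 m and height (world z) of stylus between 0.001 and 0.009 m and angle between stylus's own z axis and vertical below 0.12 rad and contact force between the fingers and stylus below 0.05 N), for 0.2 s.
At the end, for the whole second after the job is handed in: heatsink still held, at rest, base down on the bed between the rails (8 mm off middle, 4 mm in height, tilt 0.08, square within 0.1 rad), itself pressing the pad to 0.010-0.020 m (3.5 to 13 N); stylus upright in its stand (10 mm, 0.12 rad), tip 1 to 9 mm over the bench, not touched (all of step 2 and y of heatsink in the frame of jig between -0.008 and 0.008 m and z of heatsink in the frame of jig between 0.007 and 0.014 m and angle between the x axis of heatsink and the x axis of jig, either way round below 0.1 rad and angle between heatsink's own z axis and vertical below 0.08 rad and value of joint pad between 0.01 and 0.02 m and velocity of joint pad between -0.01 and 0.01 m/s and contact force between heatsink and pad between 3.5 and 13 N and contact force between the fingers and heatsink above 1 N and linear speed of heatsink below 0.02 m/s); the arm keeps its last pose, push and grip.
It fails at once if the gauge is bottomed (pad beyond 0.028) (value of joint pad above 0.028 m).
It fails at once if the spool, the tin or the tray is shifted by more than 25 mm (distance of any of spool, tin, tray from where it was at the start of the episode above 0.025 m).
It also fails if it takes over 64 s, if anything falls off the work surface, if the arm or the gripper's body presses on something with over 40 N, if the wrist force passes 120 N, or if a joint passes its speed limit or range.

## Robot

A 7-joint arm with a two-finger parallel gripper is mounted at the origin on the work surface. World frame = base frame: x ahead of the robot, y to its left, z up, the work surface at z = 0. Lengths are in m, angles in rad, forces in N, time in s.
With the tool pointing down it reaches from about 0.4 to 0.875 m from the base axis. Payload 19.3 kg.
Tool frame: the origin (TCP) lies on the centre line of the jaws, within the pads' length; the fingertips stand 19 mm ahead of it and the grasp point (between the pads) is the TCP (bot.nose_length is the distance from the TCP to the fingertips, in m); y points along the fingers, z is the direction in which the jaws open and shut, and the axes are right-handed (so a half turn about y gives the same grasp; the last joint's range is limited). The gripper opens to 85 mm and grips with 20 to 120 N. Pads are 22 mm wide; open, the fingers measure 114 mm over their backs; the gripper's body (76 mm by 85 mm) begins 54 mm behind the grasp point. The pads swing forward as they close: fully open they stand 13 mm farther back than shut.
Start: joints at [-1.261, 0.521, -0.036, 1.599, 0.021, 1.021, -0.113], TCP at [0.232, 0.58, 0.25] pointing down, gripper open.
Joint ranges: [-2.91, 2.91], [-0.3, 2.13], [-1.5, 1.42], [0.17, 2.43], [-1.26, 4.41], [0.16, 1.93], [-2.52, 2.52]. Speed limits (rad/s): [1.89, 1.89, 2.39, 2.39, 3.01, 3.01, 3.01].

## Interface

Orientations are given as [roll, pitch, yaw] about the fixed x, y, z axes, in that order (R = Rz(yaw) Ry(pitch) Rx(roll)).
In Python, from workcell import observe, cams, workorder, bot gives the robot as it stands. The module is installed in compiled form; this text tells all that it offers.
- The arm moves only by the tool apply_moves, never from a script. Its arguments are lists of equal length, an entry for each row: "jaw": the opening, from -1 (shut) to 1 (fully open), so that 0 is half open; "translation": the shift along the world's x, y, z in m, a list of three; "angular": the turn, a rotation vector about the world's x, y, z in degrees, a list of three. In form: {"jaw": [jaw, ...], "translation": [[x, y, z], ...], "angular": [[ax, ay, az], ...]}. A call has 1 to 5 rows; each row is the pose to reach, as a shift and turn from the pose commanded when the call began; what a row does not reach only later rows make up. A row lasts 1/10 s, in which the tool goes at most 50 mm and 8.59 degrees, less where a joint would pass 70% of its speed; a pose out of reach is approached as far as the arm can. A call with a gripper value outside its range is refused whole. The fingers move at their own pace and stop on an object; "newtons" is the grip in N (left out, the last holds). Time passes only in rows, so rows that repeat a pose let the fingers close. It gives the time, the measured TCP pose, the force and the opening at its end, in the units of the state.
- observe(): the state, without advancing time (a new reading comes with each control period).
- cams.grab_frame(name): name is "scene" or "top" or "wrist"; returns a dict with "pixels" (420x560x3 uint8, red, green, blue), "mtx" (3x3 intrinsics, pixels), "R" (3x3) and "t" (3): a world point X has camera coordinates R X + t. Camera axes: x right, y down, z forward; pixel columns grow to the right and rows downward; lengths in m; the calibration is good to about 2 mm. A picture is of the moment at which its call begins. There is no depth.
- workorder.job_done(): hands the job in, once; it reports no verdict.
The state is a dict: "clock": time; "qpos": joint angles; "qd": joint speeds; "joint_efforts": joint torques, N m; "position": TCP position; "tool_rot": TCP orientation; "force": force on the tool from outside, world axes, zero at the start; "moment": the same for the moment, N m; "grip_width": finger opening in m.
Only numpy, scipy, OpenCV 4.12 (cv2) and the standard library are available. Lean on these libraries where they do the work, as an engineer would, in place of code of your own. Each camera call takes 0.05 s, during which the arm holds its last target. There are 200 camera calls.

## Working session

There is one attempt and no reset: what is moved stays moved. The work goes in short steps, Python scripts to look and compute and a tool call to move; the robot and the scene stay as the last step left them, time stands still between calls to the robot, and variables do not carry over. Pictures are saved under pics/ and viewed, about 8 in all and at most 12, crops included, and the job is handed in when it is done.

Besides the shell and the picture viewer there is one more tool, called after ">>>" as name(argument=value, ...) on one line, values as JSON. apply_moves: Moves the arm, as the interface text tells. Its arguments: {"type":"object","properties":{"jaw":{"type":"array"},"translation":{"type":"array"},"angular":{"type":"array"},"newtons":{"type":"number"}},"required":["jaw","translation","angular"]}

```bash
mkdir -p pics; python3 - <<'E'
from workcell import observe, cams, bot
import cv2,numpy as np,pickle
o=observe(); print({k:np.round(v,4).tolist() for k,v in o.items()}, bot.nose_length)
D={}
for n in("scene","top","wrist"):
    f=cams.grab_frame(n);D[n]=f;cv2.imwrite(f"pics/{n}0.png",f["pixels"][...,::-1])
    print(n,np.round(f["mtx"],1).tolist(),np.round(-f["R"].T@f["t"],3))
pickle.dump(D,open("d0.pkl","wb"))
E
```

```text
{'clock': 0.0, 'qpos': [-1.2612, 0.522, -0.0364, 1.6, 0.0212, 1.0211, -0.1128], 'qd': [0.0004, 0.0005, 0.0, -0.0007, -0.0014, 0.001, 0.0007], 'joint_efforts': [0.0014, -92.7094, 1.9805, -36.994, 0.0179, 0.0081, -0.0], 'position': [0.2316, 0.5802, 0.2497], 'tool_rot': [-1.572, -0.0, -0.3797], 'force': [-0.601, 0.3733, 0.4561], 'moment': [0.0152, 0.0068, -0.0334], 'grip_width': 0.0855} 0.019
scene [[540.4, 0.0, 275.2], [0.0, 540.4, 212.8], [0.0, 0.0, 1.0]] [1.411 0.107 1.002]
top [[455.6, 0.0, 274.1], [0.0, 455.6, 208.2], [0.0, 0.0, 1.0]] [0.497 0.007 1.457]
wrist [[342.9, 0.0, 280.3], [0.0, 342.9, 203.2], [0.0, 0.0, 1.0]] [0.168 0.606 0.373]
```

View pics/top0.png

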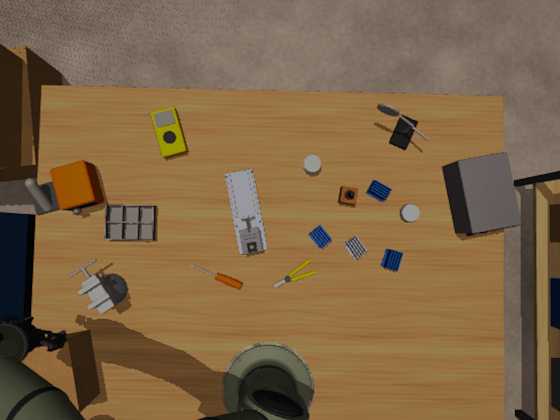

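View pics/scene0.png

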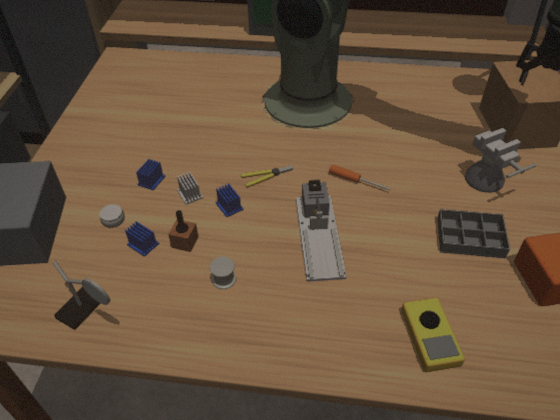

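The top view shows the jig at (246,212) with its gauge at (251,240), the stand and stylus at (348,196), the silver heatsink at (355,247), the spool at (312,163), the tin at (410,213) and the tray at (130,222). Next I'll enlarge both views to measure them.

```bash
python3 - <<'E'
import pickle,cv2,numpy as np
D=pickle.load(open("d0.pkl","rb"))
t=D["top"]["pixels"][160:265,220:375,::-1]
cv2.imwrite("pics/c1.png",cv2.resize(t,None,fx=5,fy=5,interpolation=cv2.INTER_CUBIC))
t=D["scene"]["pixels"][165:285,155:355,::-1]
cv2.imwrite("pics/c2.png",cv2.resize(t,None,fx=4,fy=4,interpolation=cv2.INTER_CUBIC))
E
```

```text
(no output)
```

View pics/c1.png

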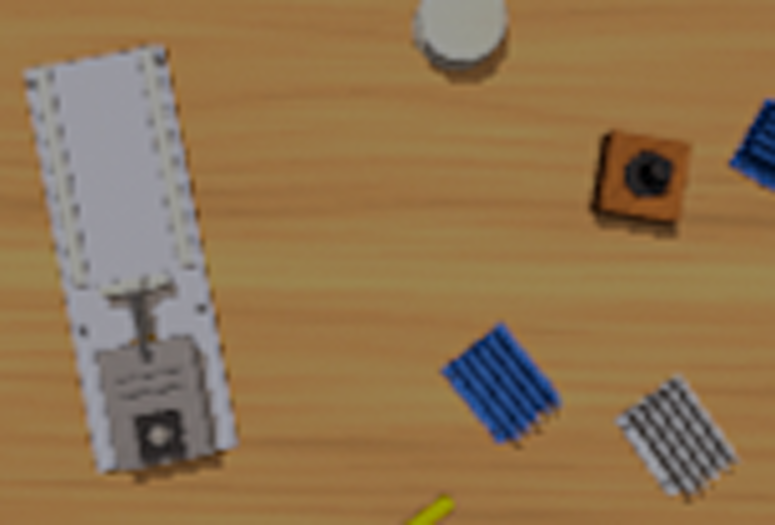

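View pics/c2.png

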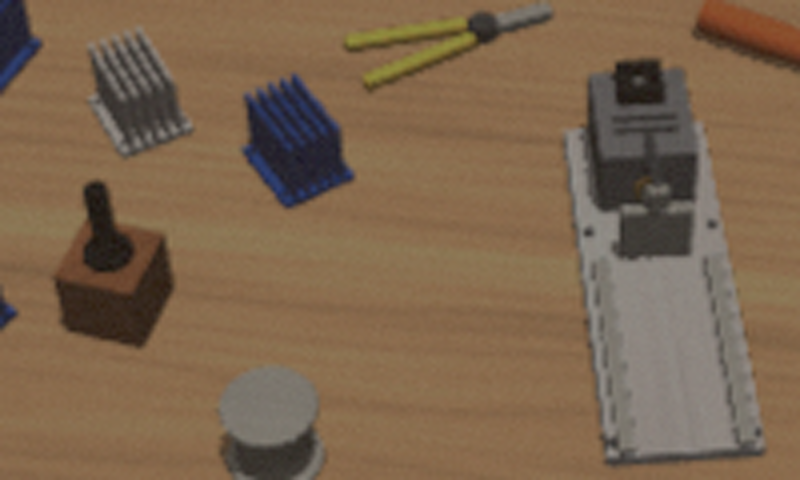

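Enlarged, c1 shows:
- Jig bed corners at (27,72), (163,47), (237,448) and (100,472).
- Button at (160,436).
- Stand top with corners near (611,130), (692,143) and (680,224).
- Heatsink corners at (680,377), (737,460), (688,500) and (618,422).

In c2, the near bed corners are at (607,462) and (763,452), and the stylus top is at (95,186).

```bash
cat > h.py <<'E'
import numpy as np,pickle
from scipy.optimize import least_squares
def proj(f,X):
    c=np.atleast_2d(X)@f["R"].T+f["t"]; p=c@f["mtx"].T; return p[:,:2]/p[:,2:]
def place(q,P):
    P=np.atleast_2d(P)*1e-3;c,s=np.cos(q[2]),np.sin(q[2])
    return np.c_[q[0]+c*P[:,0]-s*P[:,1],q[1]+s*P[:,0]+c*P[:,1],P[:,2]]
def fit(obs,q0):  # obs: list of (frame, model pts mm, pixels)
    g=lambda q:np.concatenate([(proj(f,place(q,P))-u).ravel() for f,P,u in obs])
    r=least_squares(g,q0,loss="soft_l1"); return r.x,g(r.x)
def ray(f,u,z):
    d=f["R"].T@np.linalg.solve(f["mtx"],[u[0],u[1],1]);c=-f["R"].T@f["t"]
    return c+d*(z-c[2])/d[2]
E
cat > a.py <<'E'
from h import *
D=pickle.load(open("d0.pkl","rb"));T,S=D["top"],D["scene"]
c1=lambda a:(np.array(a,float)+.5)/5-.5+[220,160]
c2=lambda a:(np.array(a,float)+.5)/4-.5+[155,165]
J=[[-120,-45,10],[-120,45,10],[140,-45,10],[140,45,10],[122,0,70]]
q,r=fit([(T,J,c1([[27,72],[163,47],[100,472],[237,448],[160,436]])),
 (S,[[-120,45,10],[-120,-45,10],[140,45,10],[122,0,70]],c2([[607,458],[763,450],[568,132],[638,84]]))],[.5,.07,3])
print("jig",q,np.round(r,1))
print("button",place(q,[122,0,66]),"lane",place(q,[-50,0,10]),"pad",place(q,[25,0,32]))
for n,f,u,z in [("flangeT",T,c1([648,173]),.055),("topT",T,c1([657,172]),.107),("flS",S,c2([107,250]),.055),("topS",S,c2([95,187]),.107)]: print(n,ray(f,u,z))
s,r=fit([(T,[[25,25,50],[25,-25,50],[-25,-25,50]],c1([[611,130],[692,143],[680,224]]))],[.5,-.25,0]);print("stand",s,np.round(r,1))
h,r=fit([(T,[[30,0,50],[-30,0,50]],c1([[651,400],[713,480]]))],[.4,-.25,.6]);print("hs",h,np.round(r,1))
for u in([680,377],[737,460],[688,500],[618,422]):print(ray(T,c1(u),.05)[:2],ray(T,c1(u),.005)[:2])
for n,u in("spool",(312,163)),("tin",(410,213)):print(n,ray(T,u,.04))
E
python3 a.py
```

```text
jig [0.56506869 0.08171701 3.34416708] [-0.8 -0.2 -0.2 -0.3 -0.7  0.3 -0.1 -0.1 -0.4 -0.  -0.7  0.4  0.  -0.1
 -1.5 -0.2  0.  -1.1]
button [[0.44556336 0.05717161 0.066     ]] lane [[0.61404628 0.09177659 0.01      ]] pad [[0.54057989 0.07668721 0.032     ]]
flangeT [ 0.61236014 -0.24178525  0.055     ]
topT [ 0.60876616 -0.23792885  0.107     ]
flS [ 0.61055611 -0.24002091  0.055     ]
topS [ 0.60859813 -0.23994025  0.107     ]
stand [ 0.6104156  -0.24130331 -0.13880358] [ 0.2  0.2 -0.1  0.1 -0.1 -0.2]
hs [ 0.44796078 -0.26537512  0.67465387] [ 0.2  0.3 -0.2 -0.3]
[ 0.48674372 -0.26378005] [ 0.48642879 -0.27243483]
[ 0.43624379 -0.29952397] [ 0.43431359 -0.30932205]
[ 0.41113788 -0.2694439 ] [ 0.40840464 -0.27827984]
[ 0.45832331 -0.22569008] [ 0.45709933 -0.23312652]
spool [ 0.70933319 -0.12669014  0.04      ]
tin [ 0.5583675  -0.43539535  0.04      ]
```

>>> apply_moves(jaw=[1,1,1,1,1], translation=[[0.019,-0.041,0],[0.038,-0.082,0],[0.057,-0.123,0],[0.076,-0.164,0],[0.095,-0.205,0]], angular=[[0,0,-4.4],[0,0,-8.8],[0,0,-13.2],[0,0,-17.6],[0,0,-22]])

```text
clock: 0.65
position: [0.3272, 0.3736, 0.2502]
tool_rot: [-1.571, 0.0, -0.767]
force: [1.4, 0.5, -0.5]
grip_width: 0.0854
```

>>> apply_moves(jaw=[1,1,1,1,1], translation=[[0.019,-0.041,0],[0.038,-0.082,0],[0.057,-0.123,0],[0.076,-0.164,0],[0.095,-0.205,0]], angular=[[0,0,-4.4],[0,0,-8.8],[0,0,-13.2],[0,0,-17.6],[0,0,-22]])

```text
clock: 1.15
position: [0.4221, 0.1687, 0.2504]
tool_rot: [-1.571, 0.0, -1.151]
force: [0.9, 1.2, -0.6]
grip_width: 0.0852
```

>>> apply_moves(jaw=[1,1,1,1,1], translation=[[0.019,-0.041,0],[0.038,-0.082,0],[0.057,-0.123,0],[0.076,-0.164,0],[0.095,-0.205,0]], angular=[[0,0,-4.4],[0,0,-8.8],[0,0,-13.2],[0,0,-17.6],[0,0,-22]])

```text
clock: 1.65
position: [0.5172, -0.0363, 0.2503]
tool_rot: [-1.571, 0.0, -1.535]
force: [1.5, 1.2, -0.1]
grip_width: 0.0851
```

>>> apply_moves(jaw=[1,1,1,1,1], translation=[[0.019,-0.041,0],[0.038,-0.082,0],[0.057,-0.123,0],[0.076,-0.164,0],[0.095,-0.205,0]], angular=[[0,0,-4.4],[0,0,-8.8],[0,0,-13.2],[0,0,-17.6],[0,0,-22]])

```text
clock: 2.15
position: [0.6122, -0.2412, 0.2501]
tool_rot: [-1.571, 0.0, -1.919]
force: [0.4, 1.2, 0.7]
grip_width: 0.0855
```

```bash
python3 - <<'E'
from workcell import cams
from h import *
import cv2
f=cams.grab_frame("wrist");pickle.dump(f,open("w1.pkl","wb"))
cv2.imwrite("pics/w1.png",f["pixels"][...,::-1])
print(proj(f,[[.6105,-.2405,.107],[.6105,-.2405,.055],[.448,-.268,.05],[.6122,-.2412,.107]]))
E
```

```text
[[277.70150559 195.40366392]
 [278.14051936 181.53950908]
 [138.65223541 257.81258029]
 [279.99172295 195.5004459 ]]
```

View pics/w1.png

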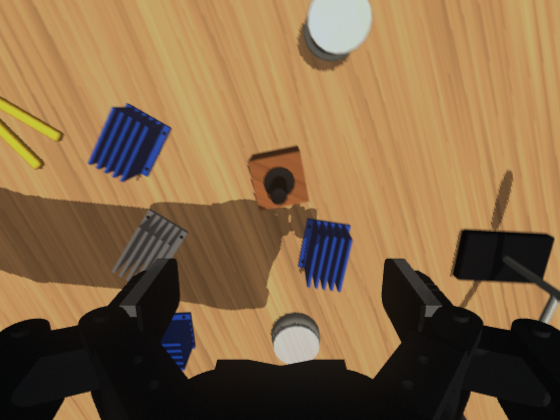

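The wrist view shows the stylus top at (279,196) and its flange at (279,182). Both match the predictions to within 2 px, so I'll grasp.

>>> apply_moves(jaw=[1,1,1,1,1], translation=[[-0.001,0.0005,-0.04],[-0.0015,0.0007,-0.08],[-0.0015,0.0007,-0.12],[-0.0015,0.0007,-0.15],[-0.0015,0.0007,-0.163]], angular=[[0,0,0],[0,0,0],[0,0,0],[0,0,0],[0,0,0]])

```text
clock: 2.7
position: [0.6089, -0.2382, 0.0843]
tool_rot: [-1.575, -0.0, -1.916]
force: [-0.1, -0.2, 0.3]
grip_width: 0.0857
```

>>> apply_moves(jaw=[-1,-1,-1,-1,-1], translation=[[0,0,0],[0,0,0],[0,0,0],[0,0,0],[0,0,0]], angular=[[0,0,0],[0,0,0],[0,0,0],[0,0,0],[0,0,0]], newtons=40)

```text
clock: 3.2
position: [0.6106, -0.2389, 0.0882]
tool_rot: [-1.57, 0.0, -1.916]
force: [-2.8, 1.2, 16.8]
grip_width: 0.0132
```

>>> apply_moves(jaw=[-1,-1,-1,-1,-1], translation=[[0,0,0],[0,0,0],[0,0,0],[0,0,0],[0,0,0]], angular=[[0,0,0],[0,0,0],[0,0,0],[0,0,0],[0,0,0]])

```text
clock: 3.7
position: [0.6106, -0.2389, 0.0883]
tool_rot: [-1.57, 0.0, -1.916]
force: [-1.6, 1.4, 7.9]
grip_width: 0.0132
```

>>> apply_moves(jaw=[-1,-1,-1,-1,-1], translation=[[0,0,0.02],[0,0,0.05],[0,0,0.09],[0,0,0.12],[0,0,0.12]], angular=[[0,0,0],[0,0,0],[0,0,0],[0,0,0],[0,0,0]])

```text
clock: 4.2
position: [0.6117, -0.2397, 0.2119]
tool_rot: [-1.565, 0.0, -1.916]
force: [0.4, 0.1, -0.8]
grip_width: 0.0131
```

```bash
python3 - <<'E'
from workcell import cams,observe
from h import *
import cv2
o=observe();print(o["position"],o["tool_rot"],o["force"],o["grip_width"])
W=cams.grab_frame("wrist");S=cams.grab_frame("scene")
pickle.dump((W,S),open("w2.pkl","wb"))
p=o["position"];u=proj(S,p)[0].astype(int);print(u,proj(W,p+[0,0,-.082]),proj(S,p+[0,0,-.082]))
a=S["pixels"][u[1]-60:u[1]+90,u[0]-75:u[0]+75,::-1]
im=np.hstack([W["pixels"][...,::-1][:420,140:420],cv2.resize(a,(420,420),interpolation=cv2.INTER_CUBIC)])
cv2.imwrite("pics/w2.png",im)
E
```

```text
[ 0.61172915 -0.23971513  0.21186288] [-1.56451415e+00  4.27627590e-04 -1.91584870e+00] [ 0.43568274  0.0871042  -0.81701751] 0.013073907330387316
[170 178] [[278.95878531 219.88086165]] [[176.62121649 205.42896447]]
```

View pics/w2.png

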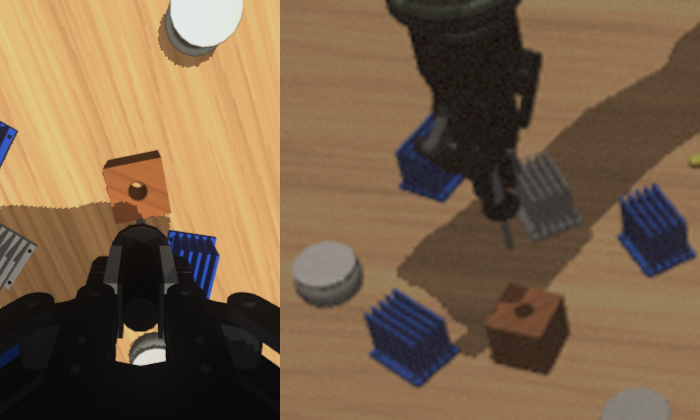

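The stylus is held upright, with its tip at wrist (279,222), which matches the model. Next, the button.

>>> apply_moves(jaw=[-1,-1,-1,-1,-1], translation=[[-0.018,0.033,0],[-0.039,0.07,0],[-0.061,0.11,0],[-0.083,0.15,0],[-0.105,0.188,0]], angular=[[0,0,0],[0,0,0],[0,0,0],[0,0,0],[0,0,0]])

```text
clock: 4.8
position: [0.5035, -0.0492, 0.2062]
tool_rot: [-1.572, -0.001, -1.915]
force: [1.0, 0.6, -1.5]
grip_width: 0.0129
```

>>> apply_moves(jaw=[-1,-1,-1,-1,-1], translation=[[-0.018,0.032,0],[-0.036,0.064,-0.005],[-0.052,0.094,-0.015],[-0.061,0.109,-0.022],[-0.061,0.109,-0.022]], angular=[[0,0,0],[0,0,0],[0,0,0],[0,0,0],[0,0,0]])

```text
clock: 5.3
position: [0.4423, 0.0601, 0.1839]
tool_rot: [-1.574, -0.001, -1.912]
force: [1.5, -0.0, 0.2]
grip_width: 0.0132
```

>>> apply_moves(jaw=[-1,-1], translation=[[0,0,0],[0,0,0]], angular=[[0,0,0],[0,0,0]])

```text
clock: 5.5
position: [0.4446, 0.0573, 0.1852]
tool_rot: [-1.571, -0.0, -1.917]
force: [-1.0, 0.1, -0.8]
grip_width: 0.0127
```

```bash
python3 - <<'E'
from workcell import cams,observe
from h import *
import cv2
o=observe();p=o["position"];print(p,o["tool_rot"],o["force"])
W=cams.grab_frame("wrist");S=cams.grab_frame("scene")
pickle.dump((W,S,p),open("w3.pkl","wb"))
b=np.array([.4456,.0572,.072]);tip=p+[0,0,-.082]
print("W button,tip",proj(W,[b,tip]),"S",proj(S,[b,tip]))
u=proj(S,tip)[0].astype(int)
a=S["pixels"][u[1]-50:u[1]+50,u[0]-50:u[0]+50,::-1]; print(u)
w=W["pixels"][130:290,200:360,::-1]
cv2.imwrite("pics/w3.png",np.hstack([cv2.resize(x,(400,400),interpolation=cv2.INTER_CUBIC) for x in(w,a)]))
E
```

```text
[0.44458168 0.0573034  0.18524794] [-1.57058527e+00 -4.46995138e-04 -1.91682063e+00] [-1.00931563  0.13524084 -0.79718579]
W button,tip [[281.27096101 205.51158234]
 [279.82157324 219.83972272]] S [[314.18727234 183.94824601]
 [314.74508999 174.39869311]]
[314 174]
```

View pics/w3.png

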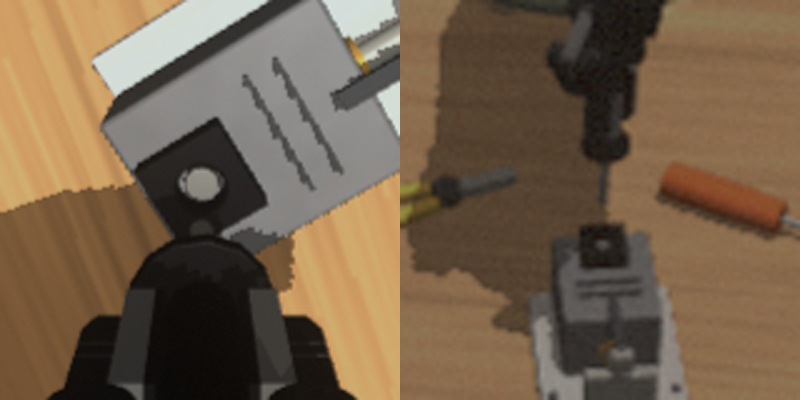

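The wrist crop shows the well at (280.6,203.8) and the pin tip at (280.8,220). In the scene view, the tip and well line up.

```bash
python3 - <<'E'
from h import *
W,S,p=pickle.load(open("w3.pkl","rb"))
print(p[:2],"tip",ray(W,(280.8,220),p[2]-.082),"well",ray(W,(280.6,203.8),.072),"S tip",ray(S,(314.75,175.75),p[2]-.082),"S well",ray(S,(314.75,185.25),.072))
E
```

```text
[0.44458168 0.0573034 ] tip [0.44512629 0.05699408 0.10324794] well [0.4455795  0.05856686 0.072     ] S tip [0.44936202 0.0577298  0.10324794] S well [0.45003704 0.0589784  0.072     ]
```

>>> apply_moves(jaw=[-1,-1,-1,-1,-1], translation=[[0.0006,0.0013,-0.005],[0.0006,0.0013,-0.015],[0.0006,0.0013,-0.025],[0.0006,0.0013,-0.033],[0.0006,0.0013,-0.035]], angular=[[0,0,0],[0,0,0],[0,0,0],[0,0,0],[0,0,0]])

```text
clock: 6.1
position: [0.4443, 0.0592, 0.1491]
tool_rot: [-1.572, -0.001, -1.916]
force: [-0.4, -0.1, 2.2]
grip_width: 0.0134
```

>>> apply_moves(jaw=[-1,-1,-1,-1], translation=[[0,0,-0.002],[0,0,-0.004],[0,0,-0.006],[0,0,-0.006]], angular=[[0,0,0],[0,0,0],[0,0,0],[0,0,0]])

```text
clock: 6.5
position: [0.4451, 0.0594, 0.1447]
tool_rot: [-1.57, 0.001, -1.916]
force: [-3.9, -0.9, 12.9]
grip_width: 0.013
```

>>> apply_moves(jaw=[-1,-1,-1], translation=[[0,0,-0.001],[0,0,-0.001],[0,0,-0.001]], angular=[[0,0,0],[0,0,0],[0,0,0]])

```text
clock: 6.8
position: [0.4453, 0.0595, 0.1442]
tool_rot: [-1.57, 0.001, -1.916]
force: [-4.6, -0.1, 25.7]
grip_width: 0.0129
```

```bash
python3 - <<'E'
from workcell import cams,observe
from h import *
import cv2
o=observe();p=o["position"];print(p,o["tool_rot"],o["force"],o["moment"])
W=cams.grab_frame("wrist");S=cams.grab_frame("scene")
w=W["pixels"][130:290,200:360,::-1];a=S["pixels"][144:224,274:354,::-1]
cv2.imwrite("pics/w4.png",np.hstack([cv2.resize(x,(400,400),interpolation=cv2.INTER_CUBIC) for x in(w,a)]))
E
```

```text
[0.44532376 0.05951617 0.14415728] [-1.56991903e+00  1.30433045e-03 -1.91594814e+00] [-4.64998839 -0.14865015 25.67960195] [-0.29968801  1.52924081 -0.05581629]
```

View pics/w4.png

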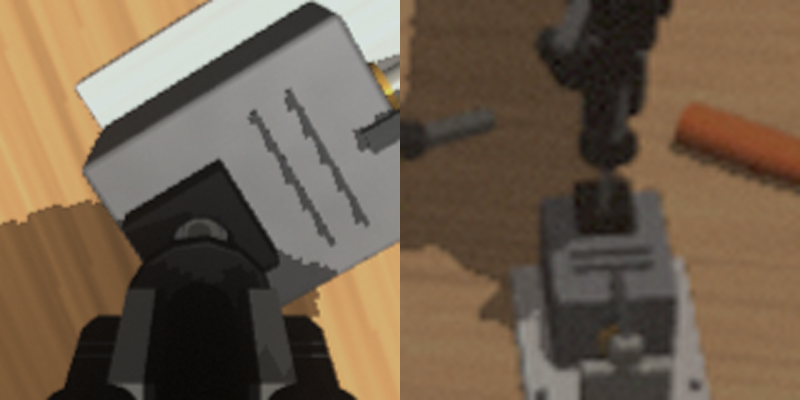

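The pin is in the well and bottomed: TCP travel of 4–5 mm after contact, 25 N. I'll return the stylus now.

>>> apply_moves(jaw=[-1,-1,-1,-1,-1], translation=[[0,0,0.008],[0,0,0.025],[0,0,0.045],[0.005,-0.009,0.06],[0.018,-0.033,0.067]], angular=[[0,0,0],[0,0,0],[0,0,0],[0,0,0],[0,0,0]])

```text
clock: 7.4
position: [0.4631, 0.0278, 0.2117]
tool_rot: [-1.57, 0.002, -1.912]
force: [1.4, 0.2, -0.5]
grip_width: 0.0135
```

>>> apply_moves(jaw=[-1,-1,-1,-1,-1], translation=[[0.022,-0.039,0],[0.044,-0.079,0],[0.066,-0.119,0],[0.088,-0.158,0],[0.108,-0.194,0]], angular=[[0,0,0],[0,0,0],[0,0,0],[0,0,0],[0,0,0]])

```text
clock: 7.9
position: [0.5717, -0.1696, 0.2104]
tool_rot: [-1.57, 0.0, -1.916]
force: [0.1, 1.3, 0.2]
grip_width: 0.0127
```

>>> apply_moves(jaw=[-1,-1,-1,-1,-1], translation=[[0.018,-0.032,0],[0.032,-0.058,0],[0.04,-0.0715,0],[0.04,-0.0715,0],[0.04,-0.0715,0]], angular=[[0,0,0],[0,0,0],[0,0,0],[0,0,0],[0,0,0]])

```text
clock: 8.4
position: [0.6107, -0.2389, 0.2101]
tool_rot: [-1.571, 0.0, -1.916]
force: [-0.0, 0.7, -0.4]
grip_width: 0.0128
```

```bash
python3 - <<'E'
from workcell import cams,observe
from h import *
import cv2
o=observe();p=o["position"];print(p,o["tool_rot"],o["force"])
W=cams.grab_frame("wrist");S=cams.grab_frame("scene");pickle.dump((W,S,p),open("w5.pkl","wb"))
b=[.6108,-.2405,.05];tip=p+[0,0,-.082];print(proj(W,[b,tip]),proj(S,[b,tip]))
w=W["pixels"][130:290,200:360,::-1];a=S["pixels"][175:255,140:220,::-1]
cv2.imwrite("pics/w5.png",np.hstack([cv2.resize(x,(400,400),interpolation=cv2.INTER_CUBIC) for x in(w,a)]))
E
```

```text
[ 0.61066477 -0.23887286  0.21012129] [-1.57108734e+00  9.38028874e-05 -1.91598074e+00] [-0.02820891  0.66839515 -0.41888677]
[[280.81955068 192.04325134]
 [279.84415342 219.89813167]] [[181.45356656 228.59070055]
 [177.22331874 205.65821923]]
```

View pics/w5.png

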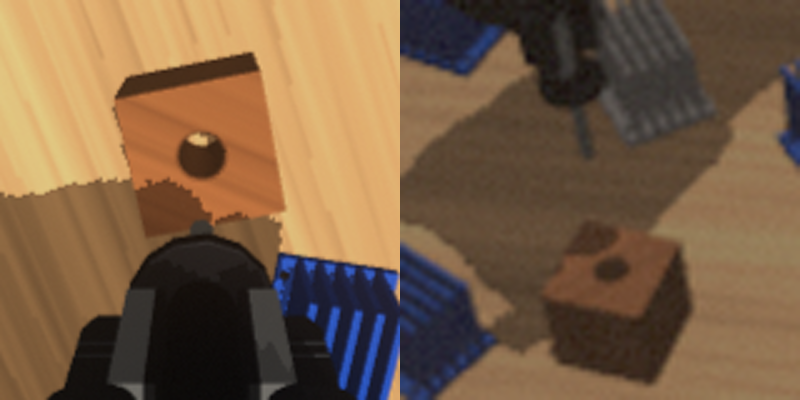

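The hole is at wrist (280.8,192), exactly where predicted, so the tip needs only about −1.5 mm in y. I'll insert it.

>>> apply_moves(jaw=[-1,-1,-1,-1,-1], translation=[[0,-0.0015,-0.02],[0,-0.0015,-0.05],[0,-0.0015,-0.075],[0,-0.0015,-0.1],[0,-0.0015,-0.115]], angular=[[0,0,0],[0,0,0],[0,0,0],[0,0,0],[0,0,0]])

```text
clock: 9.0
position: [0.6104, -0.2393, 0.0938]
tool_rot: [-1.572, 0.0, -1.915]
force: [-0.6, -0.1, -0.8]
grip_width: 0.0131
```

>>> apply_moves(jaw=[-1,-1,-1,-1], translation=[[0,0,-0.003],[0,0,-0.006],[0,0,-0.007],[0,0,-0.007]], angular=[[0,0,0],[0,0,0],[0,0,0],[0,0,0]])

```text
clock: 9.4
position: [0.6112, -0.2406, 0.0892]
tool_rot: [-1.57, 0.0, -1.916]
force: [0.9, -1.0, -1.5]
grip_width: 0.0129
```

>>> apply_moves(jaw=[-1,-1,-0.4,0.2,1], translation=[[0,0,-0.0015],[0,0,-0.0015],[0,0,-0.0015],[0,0,-0.0015],[0,0,-0.0015]], angular=[[0,0,0],[0,0,0],[0,0,0],[0,0,0],[0,0,0]])

```text
clock: 9.9
position: [0.6109, -0.2405, 0.0869]
tool_rot: [-1.571, 0.0, -1.916]
force: [0.1, 1.2, 0.3]
grip_width: 0.0533
```

>>> apply_moves(jaw=[1,1,1,1,1], translation=[[0,0,0],[0,0,0],[0,0,0.03],[0,0,0.07],[0,0,0.11]], angular=[[0,0,0],[0,0,0],[0,0,0],[0,0,0],[0,0,0]])

```text
clock: 10.4
position: [0.6105, -0.2405, 0.1979]
tool_rot: [-1.572, -0.0, -1.916]
force: [0.9, 0.0, 0.8]
grip_width: 0.0855
```

>>> apply_moves(jaw=[1,1,1,1,1], translation=[[-0.03,-0.005,0.01],[-0.065,-0.01,0.02],[-0.1,-0.015,0.02],[-0.13,-0.02,0.02],[-0.155,-0.025,0.02]], angular=[[0,0,-6],[0,0,-12],[0,0,-18],[0,0,-24],[0,0,-30]])

```text
clock: 10.9
position: [0.4542, -0.2657, 0.217]
tool_rot: [-1.571, 0.001, -2.444]
force: [0.8, 0.6, -0.2]
grip_width: 0.0856
```

```bash
python3 - <<'E'
from workcell import cams,observe
from h import *
import cv2
o=observe();p=o["position"];print(p,o["tool_rot"],o["force"])
W=cams.grab_frame("wrist");S=cams.grab_frame("scene");pickle.dump((W,S,p),open("w6.pkl","wb"))
for q in([.448,-.268,.65],):print(proj(W,place(q,[[a,b,50] for a in(-30,30) for b in(-18,18)])))
w=W["pixels"][60:340,140:420,::-1];a=S["pixels"][175:255,140:220,::-1]
cv2.imwrite("pics/w6.png",np.hstack([cv2.resize(w,(560,560),interpolation=cv2.INTER_CUBIC),cv2.resize(a,(240,560)[:1]+(240,),interpolation=cv2.INTER_CUBIC) if 0 else np.vstack([cv2.resize(a,(240,240),interpolation=cv2.INTER_CUBIC),np.zeros((320,240,3),np.uint8)])]))
E
```

```text
[ 0.45417059 -0.26571592  0.21702241] [-1.57082387e+00  5.08963143e-04 -2.44426099e+00] [ 0.7981513   0.62063003 -0.24752144]
[[295.88904212 228.77934705]
 [255.85239842 226.97479625]
 [300.14096352 162.50083842]
 [257.85190113 160.4864683 ]]
```

View pics/w6.png

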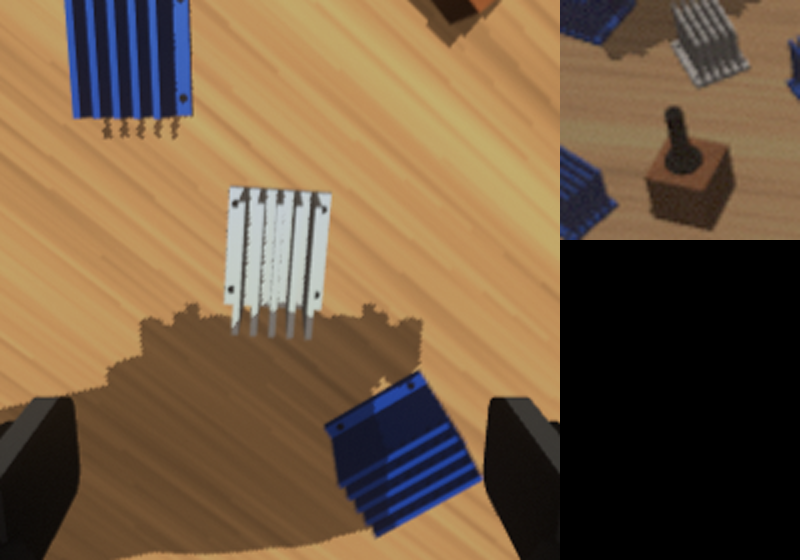

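The inset shows the stylus upright in its stand. In the wrist crop, the heatsink base corners are at (230,187), (331,191), (225,303) and (322,308), and its near fin ends are at (235,334) and (308,337).

```bash
python3 - <<'E'
from h import *
W,S,p=pickle.load(open("w6.pkl","rb"))
c=lambda a:(np.array(a,float)+.5)/2-.5+[140,60]
q,r=fit([(W,[[30,25,5],[30,-25,5],[-30,25,5],[-30,-25,5],[-30,18,50],[-30,-18,50]],c([[331,191],[230,187],[322,308],[225,303],[312,337],[232,334]])[[1,0,3,2,5,4]])],[.448,-.268,.65])
print(q,np.round(r,1))
q,r=fit([(W,[[30,25,5],[30,-25,5],[-30,25,5],[-30,-25,5],[-30,18,50],[-30,-18,50]],c([[331,191],[230,187],[322,308],[225,303],[312,337],[232,334]]))],[.448,-.268,.65-3.14])
print(q,np.round(r,1))
print("blue tops",[ray(W,c(u),.05)[:2] for u in([340,487],[378,535],[480,480],[325,425],[420,373])])
E
```

```text
[ 0.44838281 -0.268112    0.64228517] [-0.6 -0.6  0.   0.2 -0.1  0.   0.1  0.1  0.2 -0.2  0.2  0.4]
[ 0.40313828 -0.30500248 -2.41617569] [-3.600e+00  1.088e+02  2.000e-01  1.119e+02  2.000e-01 -3.300e+00
 -1.000e-01  5.000e-01  3.000e-01 -2.800e+00  2.000e-01 -2.000e-01]
blue tops [array([ 0.38598077, -0.36020267]), array([ 0.37789781, -0.39213222]), array([ 0.43186524, -0.40901036]), array([ 0.40613604, -0.33315256]), array([ 0.45374963, -0.34919373])]
```

>>> apply_moves(jaw=[1,1,1,1,1], translation=[[-0.0065,-0.0025,-0.03],[-0.0065,-0.0025,-0.07],[-0.0065,-0.0025,-0.11],[-0.0065,-0.0025,-0.15],[-0.0065,-0.0025,-0.175]], angular=[[0,0,-3.2],[0,0,-3.2],[0,0,-3.2],[0,0,-3.2],[0,0,-3.2]])

```text
clock: 11.5
position: [0.449, -0.2674, 0.0391]
tool_rot: [-1.573, -0.001, -2.494]
force: [-0.1, -0.3, 0.2]
grip_width: 0.0852
```

>>> apply_moves(jaw=[1,1,-1,-1,-1], translation=[[0,0,-0.012],[0,0,-0.012],[0,0,-0.012],[0,0,-0.012],[0,0,-0.012]], angular=[[0,0,0],[0,0,0],[0,0,0],[0,0,0],[0,0,0]], newtons=50)

```text
clock: 12.0
position: [0.45, -0.2681, 0.0308]
tool_rot: [-1.569, 0.001, -2.495]
force: [0.2, 1.3, -0.2]
grip_width: 0.0437
```

>>> apply_moves(jaw=[-1,-1,-1,-1], translation=[[0,0,0],[0,0,0],[0,0,0],[0,0,0]], angular=[[0,0,0],[0,0,0],[0,0,0],[0,0,0]])

```text
clock: 12.4
position: [0.4499, -0.2681, 0.0308]
tool_rot: [-1.57, 0.001, -2.495]
force: [-1.1, 1.9, 11.6]
grip_width: 0.0355
```

>>> apply_moves(jaw=[-1,-1,-1,-1,-1], translation=[[0,0,0.015],[0,0,0.045],[0,0,0.085],[0,0.015,0.12],[0.01,0.04,0.13]], angular=[[0,0,0],[0,0,0],[0,0,0],[0,0,-2],[0,0,-5.4]])

```text
clock: 12.9
position: [0.4592, -0.2295, 0.1639]
tool_rot: [-1.568, 0.003, -2.595]
force: [0.2, 0.0, -2.3]
grip_width: 0.0354
```

>>> apply_moves(jaw=[-1,-1,-1,-1,-1], translation=[[0.017,0.038,0],[0.034,0.076,0],[0.051,0.114,0],[0.068,0.152,0],[0.085,0.19,0]], angular=[[0,0,-4],[0,0,-8],[0,0,-12],[0,0,-16],[0,0,-20]])

```text
clock: 13.4
position: [0.5447, -0.0361, 0.161]
tool_rot: [-1.571, 0.001, -2.941]
force: [0.0, -0.2, -0.9]
grip_width: 0.0354
```

>>> apply_moves(jaw=[-1,-1,-1,-1,-1], translation=[[0.017,0.038,0],[0.034,0.076,0],[0.048,0.112,0],[0.054,0.126,0],[0.054,0.126,0]], angular=[[0,0,0],[0,0,0],[0,0,0],[0,0,0],[0,0,0]])

```text
clock: 13.9
position: [0.5986, 0.0905, 0.1603]
tool_rot: [-1.571, 0.0, -2.935]
force: [-0.2, -1.1, -2.2]
grip_width: 0.0353
```

```bash
python3 - <<'E'
from workcell import cams,observe
from h import *
import cv2
cams.grab_frame("top")
o=observe();p=o["position"];print(p,o["tool_rot"],o["force"],o["grip_width"])
W=cams.grab_frame("wrist");S=cams.grab_frame("scene");T=cams.grab_frame("top");pickle.dump((W,S,T,p),open("w7.pkl","wb"))
q=[.56507,.08172,3.34417]
print(proj(W,place(q,[[-120,-29,16],[-120,29,16],[22,-29,16],[22,29,16],[25,22,52],[25,-22,52],[122,0,72],[-120,-45,10],[-120,45,10]])))
cv2.imwrite("pics/w7.png",W["pixels"][...,::-1])
E
```

```text
[0.59815321 0.08840702 0.16039689] [-1.57057553e+00  6.51044036e-05 -2.93718182e+00] [ 0.21482652 -0.53080393 -1.59952559] 0.035451502671122605
[[240.54878634  81.93203073]
 [319.25944813  82.12892822]
 [245.47476697 258.6981178 ]
 [313.663308   258.81593402]
 [308.76690248 283.06436963]
 [250.25858874 282.96949327]
 [279.27161799 408.45388758]
 [220.19089293  82.40056323]
 [339.60150374  82.69900157]]
```

View pics/w7.png

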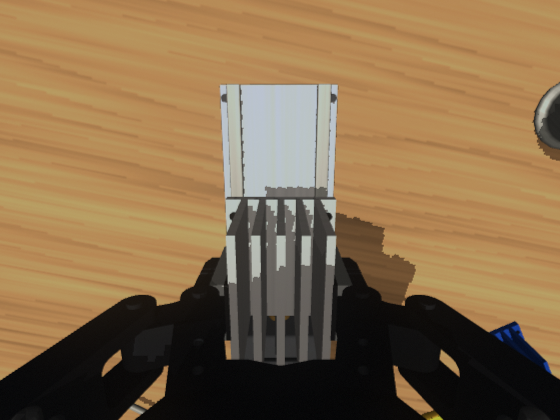

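The held heatsink's base edge (226–335, centre 280.5) lines up with the lane (inner rail edges ~242 and 317, centre ~279.6), and the edges are parallel. I'll lower it.

>>> apply_moves(jaw=[-1,-1,-1,-1,-1], translation=[[0,0,-0.03],[0,0,-0.06],[0,0,-0.085],[0,0,-0.105],[0,0,-0.114]], angular=[[0,0,0],[0,0,0],[0,0,0],[0,0,0],[0,0,0]])

```text
clock: 14.6
position: [0.5975, 0.0867, 0.0446]
tool_rot: [-1.571, -0.002, -2.94]
force: [0.6, -0.3, -1.9]
grip_width: 0.0356
```

>>> apply_moves(jaw=[-1,-1,-1,-1], translation=[[0,0,-0.002],[0,0,-0.004],[0,0,-0.005],[0,0,-0.005]], angular=[[0,0,0],[0,0,0],[0,0,0],[0,0,0]])

```text
clock: 15.0
position: [0.5986, 0.088, 0.0414]
tool_rot: [-1.571, 0.001, -2.938]
force: [-0.3, 0.4, -1.4]
grip_width: 0.0353
```

>>> apply_moves(jaw=[-1,-1,-1], translation=[[0,0,-0.001],[0,0,-0.0015],[0,0,-0.0015]], angular=[[0,0,0],[0,0,0],[0,0,0]])

```text
clock: 15.3
position: [0.5987, 0.0881, 0.0408]
tool_rot: [-1.572, 0.001, -2.938]
force: [-8.3, 1.9, 22.1]
grip_width: 0.0353
```

>>> apply_moves(jaw=[-1,-1,-1,-1,-1], translation=[[0,0,0.0012],[-0.0059,-0.0012,0.0012],[-0.0118,-0.0024,0.0012],[-0.0176,-0.0036,0.0012],[-0.0235,-0.0048,0.0012]], angular=[[0,0,0],[0,0,0],[0,0,0],[0,0,0],[0,0,0]])

```text
clock: 15.8
position: [0.5747, 0.083, 0.0408]
tool_rot: [-1.571, 0.001, -2.939]
force: [3.5, 1.3, 5.9]
grip_width: 0.0354
```

>>> apply_moves(jaw=[-1,-1,-1], translation=[[0,0,0],[0,0,0],[0,0,0]], angular=[[0,0,0],[0,0,0],[0,0,0]])

```text
clock: 16.1
position: [0.574, 0.0828, 0.0408]
tool_rot: [-1.571, -0.001, -2.939]
force: [-4.5, -0.5, 14.0]
grip_width: 0.0353
```

>>> apply_moves(jaw=[-1,-1,-1,-1,-1], translation=[[-0.0029,-0.0006,0],[-0.0059,-0.0012,0],[-0.0088,-0.0018,0],[-0.0098,-0.002,0],[-0.0098,-0.002,0]], angular=[[0,0,0],[0,0,0],[0,0,0],[0,0,0],[0,0,0]])

```text
clock: 16.6
position: [0.5652, 0.0811, 0.0408]
tool_rot: [-1.571, 0.001, -2.939]
force: [2.3, 0.9, 6.0]
grip_width: 0.0353
```

>>> apply_moves(jaw=[-1,-1,-1,-1,-1], translation=[[-0.0029,-0.0006,0],[-0.0059,-0.0012,0],[-0.0078,-0.0016,0],[-0.0088,-0.0018,0],[-0.0088,-0.0018,0]], angular=[[0,0,0],[0,0,0],[0,0,0],[0,0,0],[0,0,0]])

```text
clock: 17.1
position: [0.5569, 0.0794, 0.0408]
tool_rot: [-1.57, 0.002, -2.938]
force: [7.7, 0.8, 2.7]
grip_width: 0.0352
```

>>> apply_moves(jaw=[-1,-1,-1,-1,-1], translation=[[0,0,0],[0,0,0],[0,0,0],[0,0,0],[0,0,0]], angular=[[0,0,0],[0,0,0],[0,0,0],[0,0,0],[0,0,0]])

```text
clock: 17.6
position: [0.5569, 0.0793, 0.0408]
tool_rot: [-1.57, 0.002, -2.938]
force: [7.1, 1.5, 3.7]
grip_width: 0.0353
```

```bash
python3 - <<'E'
from workcell import cams,observe
from h import *
import cv2
T=cams.grab_frame("top");S=cams.grab_frame("scene");W=cams.grab_frame("wrist")
o=observe();p=o["position"];print(p,o["tool_rot"],o["force"],o["grip_width"])
pickle.dump((W,S,T,p),open("w8.pkl","wb"))
a=S["pixels"][175:245,285:355,::-1];b=S["pixels"][175:255,140:220,::-1];t=T["pixels"][225:260,225:275,::-1]
q=[.56507,.08172,3.34417];print(proj(S,place(q,[[85,0,60],[95,0,60],[75,0,60]])))
cv2.imwrite("pics/w8.png",np.hstack([cv2.resize(a,(560,560),interpolation=cv2.INTER_CUBIC),np.vstack([cv2.resize(b,(240,240),interpolation=cv2.INTER_CUBIC),cv2.resize(t,(240,320),interpolation=cv2.INTER_CUBIC)])]))
E
```

```text
[0.55686599 0.07934296 0.04079298] [-1.57038500e+00  1.70903199e-03 -2.93830926e+00] [7.93962814 0.20825492 3.61829426] 0.03554786132530607
[[315.74273095 197.97735189]
 [315.26479282 195.08261537]
 [316.2256273  200.90211891]]
```

View pics/w8.png

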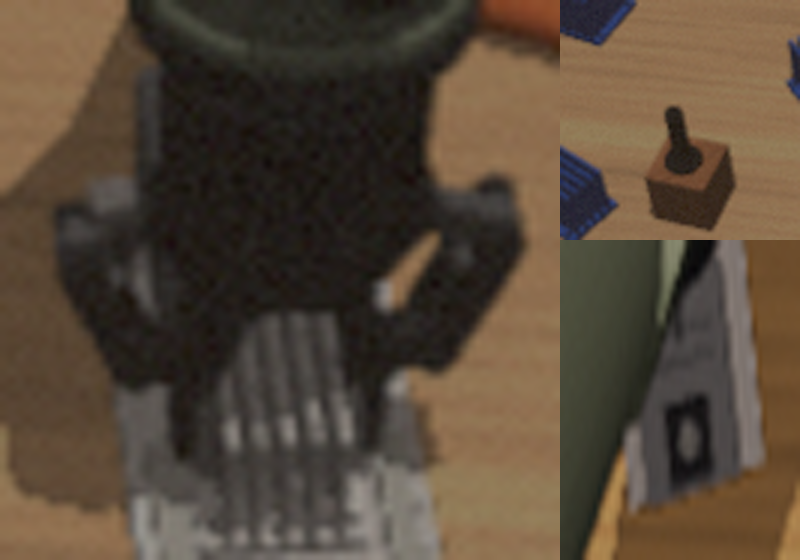

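Force (≈7.5–8 N) and kinematics (≈14.7 mm) agree. The scene view shows the heatsink seated flat, and the inset shows the stylus upright. One closer look at the pointer from above.

```bash
python3 - <<'E'
from h import *
import cv2
W,S,T,p=pickle.load(open("w8.pkl","rb"));T0=pickle.load(open("d0.pkl","rb"))["top"]
q=[.56507,.08172,3.34417];print("top: ribs near x?",proj(T,place(q,[[65,0,60],[75,0,60],[85,0,60],[95,0,60]])))
cv2.imwrite("pics/w9.png",np.hstack([cv2.resize(cv2.convertScaleAbs(f["pixels"][222:257,232:268,::-1],alpha=1.6),(396,385),interpolation=cv2.INTER_CUBIC) for f in(T0,T)]))
E
```

```text
top: ribs near x? [[247.93222923 228.27525797]
 [248.52291313 231.49109941]
 [249.11397919 234.7090215 ]
 [249.7054278  237.92902626]]
```

No pictures remain, so I'll read the pointer numerically from brightness profiles along the gauge axis.

```bash
python3 - <<'E'
from h import *
import cv2
W,S,T,p=pickle.load(open("w8.pkl","rb"));T0=pickle.load(open("d0.pkl","rb"))["top"]
q=[.56507,.08172,3.34417];xs=np.arange(66,108,2)
print("x      ",xs)
for n,f in("start",T0),("now",T):
  g=cv2.cvtColor(f["pixels"],cv2.COLOR_RGB2GRAY)
  for y in(0,12,18):
    u=proj(f,place(q,[[x,y,62] for x in xs])).astype(np.float32)
    print(n,y,cv2.remap(g,u[:,:1],u[:,1:],cv2.INTER_LINEAR).ravel())
E
```

```text
x       [ 66  68  70  72  74  76  78  80  82  84  86  88  90  92  94  96  98 100
 102 104 106]
start 0 [ 66  67  69  73  77  86 101 116 107  94  83 107 114 108  99 100 112 114
 113 110  94]
start 12 [115 115 116 117 116 116 116 113 106  97  99 114 110 101  86  97 111 113
 114 114 106]
start 18 [118 117 116 117 117 117 116 115 107  98  92 106 113 108 100  98 110 114
 114 115 114]
now 0 [102  78  56  37  27  32  38  42  42  43  48  61  68  69  65  65  72  72
  72  70  60]
now 12 [11 21 39 63 73 76 75 73 70 67 68 74 70 67 64 68 72 74 74 73 66]
now 18 [24 40 60 70 75 75 74 74 70 66 63 70 72 69 67 66 72 73 73 74 73]
```

The profile hints at about 11 mm rather than 15 mm, so the force may include bed friction. I'll cross-check using the heatsink's rear edge and the jig's end in the wrist images.

```bash
python3 - <<'E'
from h import *
import cv2
W7,_,_,p7=pickle.load(open("w7.pkl","rb"));W8,S8,T8,p8=pickle.load(open("w8.pkl","rb"))
q=np.array([.56507,.08172,3.34417]);d=np.array([np.cos(q[2]),np.sin(q[2])])
jx=lambda X:1e3*(X[:2]-q[:2])@d
g=cv2.cvtColor(W7["pixels"],cv2.COLOR_RGB2GRAY)
print("end prof",g[78:92,262:298].mean(1).round(),"rows78+"); print("rear prof",g[190:206,248:312:1].mean(1).round(), "left flange",g[190:210,230:234].mean(1).round())
for r in(84,85):print("jig end",jx(ray(W7,(280,r),.010)))
for r in(197,198,199):
  X=ray(W7,(280,r),p7[2]-.0308+.005);print("rear jx",jx(X),"TCP-rear",jx(p7)-jx(X))
print("TCP8 jx",jx(p8))
print("w8 proj jig end",proj(W8,place(q,[[-120,0,10],[-60,0,10],[-20,20,15]])))
g=cv2.cvtColor(W8["pixels"],cv2.COLOR_RGB2GRAY)
print("w8 rear",list(zip(range(150,230,2),g[150:230:2,270:290].mean(1).astype(int))))
E
```

```text
end prof [144. 143. 143. 144. 144. 133. 132. 189. 193. 193. 193. 193. 193. 193.] rows78+
rear prof [134. 135. 135. 135. 134. 134. 120.  73.  68. 103. 152. 151. 150. 149.
 146. 136.] left flange [177. 177. 175. 175. 175. 174. 152.  70.  79. 134. 191. 191. 191. 191.
 191. 191. 191. 191. 190. 191.]
jig end -118.96612045268067
jig end -118.25175508912022
rear jx -63.90482582986551 TCP-rear 30.152730178066143
rear jx -63.43967542472096 TCP-rear 29.687579772921595
rear jx -62.973752992868576 TCP-rear 29.22165734106921
TCP8 jx 8.514496471666728
w8 proj jig end [[278.2825252  -53.06665693]
 [278.34500896 108.51304583]
 [322.69140065 200.68199543]]
w8 rear [(150, np.int64(186)), (152, np.int64(186)), (154, np.int64(186)), (156, np.int64(186)), (158, np.int64(186)), (160, np.int64(186)), (162, np.int64(186)), (164, np.int64(186)), (166, np.int64(186)), (168, np.int64(186)), (170, np.int64(186)), (172, np.int64(186)), (174, np.int64(185)), (176, np.int64(185)), (178, np.int64(185)), (180, np.int64(185)), (182, np.int64(185)), (184, np.int64(185)), (186, np.int64(185)), (188, np.int64(185)), (190, np.int64(185)), (192, np.int64(185)), (194, np.int64(184)), (196, np.int64(162)), (198, np.int64(64)), (200, np.int64(146)), (202, np.int64(146)), (204, np.int64(144)), (206, np.int64(135)), (208, np.int64(126)), (210, np.int64(127)), (212, np.int64(103)), (214, np.int64(102)), (216, np.int64(100)), (218, np.int64(91)), (220, np.int64(91)), (222, np.int64(89)), (224, np.int64(92)), (226, np.int64(89)), (228, np.int64(93))]
```

The estimates are 13.5 mm from edges and kinematics, about 11 mm from the pointer, and ≤15.5 mm from force including friction. Advancing 2.5 mm makes all of them fall inside the band.

>>> apply_moves(jaw=[-1,-1,-1,-1,-1], translation=[[-0.0008,-0.0002,0],[-0.0016,-0.0003,0],[-0.0024,-0.0005,0],[-0.0024,-0.0005,0],[-0.0024,-0.0005,0]], angular=[[0,0,0],[0,0,0],[0,0,0],[0,0,0],[0,0,0]])

```text
clock: 18.25
position: [0.5547, 0.0789, 0.0408]
tool_rot: [-1.57, 0.002, -2.938]
force: [8.6, 0.1, 2.4]
grip_width: 0.0356
```

>>> apply_moves(jaw=[-1,-1,-1,-1,-1], translation=[[0,0,0],[0,0,0],[0,0,0],[0,0,0],[0,0,0]], angular=[[0,0,0],[0,0,0],[0,0,0],[0,0,0],[0,0,0]])

```text
clock: 18.75
position: [0.5547, 0.0789, 0.0408]
tool_rot: [-1.57, 0.002, -2.938]
force: [8.9, 0.2, 2.2]
grip_width: 0.0356
```

```bash
python3 - <<'E'
from workcell import cams,observe
from h import *
import cv2
T=cams.grab_frame("top");o=observe();print(o["position"],o["tool_rot"],o["force"],o["grip_width"],o["clock"])
D=pickle.load(open("d0.pkl","rb"));T8=pickle.load(open("w8.pkl","rb"))[2]
q=[.56507,.08172,3.34417];xs=np.arange(72,104,2);print(xs)
def pr(f):
  g=cv2.cvtColor(f["pixels"],cv2.COLOR_RGB2GRAY).astype(np.float32)
  s=lambda y:cv2.remap(g,*[a.astype(np.float32) for a in np.split(proj(f,place(q,[[x,y,62] for x in xs])),2,1)],cv2.INTER_CUBIC).ravel()
  return s
for n,f in("start",D["top"]),("T8",T8),("now",T):
  s=pr(f)
  for y in(-2,0,2,12):print(n,y,s(y).astype(int))
E
```

```text
[0.55474133 0.07890516 0.0408468 ] [-1.57031705e+00  2.24190785e-03 -2.93836365e+00] [8.92256523 0.91300199 2.12147762] 0.035146143625658745 18.8
[ 72  74  76  78  80  82  84  86  88  90  92  94  96  98 100 102]
start -2 [ 89  95  99 110 117 109  94  89 111 116 102  88  96 115 115 113]
start 0 [ 67  72  80 102 118 110  89  80 106 119 108  97  99 111 115 114]
start 2 [ 57  62  73  98 117 112  96  88 106 119 112 101  98 109 116 113]
start 12 [116 116 115 116 113 106  93  96 114 113  98  82  94 114 113 114]
T8 -2 [54 34 33 35 42 48 51 56 65 70 68 62 64 72 73 73]
T8 0 [27 17 26 35 41 40 40 46 59 69 69 64 63 72 73 72]
T8 2 [22 27 35 45 50 47 45 50 62 70 70 64 62 70 74 73]
T8 12 [65 78 77 75 73 69 65 67 73 70 65 63 67 72 73 75]
now -2 [106  77  38  22  24  31  40  48  56  62  63  61  66  74  73  72]
now 0 [70 41 20 18 26 36 41 42 47 55 63 63 65 72 74 73]
now 2 [27 12 17 30 39 47 48 46 48 56 66 65 63 70 74 72]
now 12 [28 55 75 77 73 68 64 66 72 72 66 62 67 74 73 73]
```

```bash
python3 - <<'E'
from workcell import workorder
print(workorder.job_done())
E
```

```text
the job is handed in; nothing more can be done
None
```

I zeroed the gauge with the stylus, put the stylus back in its stand and let go. I then laid the heatsink in the lane, pushed it against the pad, and handed the job in at about 18.8 s, still gripping it there. No verdict was reported.

**Last checks:**
- **Zero button:** the stylus touched it, travelled 4–5 mm more, and stopped hard at about 25 N, so it went right down.
- **Stylus:** the last scene view showed it upright in its stand and untouched.
- **Heatsink:** it was flat on the bed and square in the lane, and held steady. The finger opening read 35–36 mm.
- **Pad travel:** the three estimates differ, but all lie between the ribs (10–20 mm):

| Estimate | Pad travel |
|---|---|
| Pointer shift in the top image | about 13.4 mm |
| Arm position and edge positions | about 15.7 mm |
| Wrist force, 8.9 N including bed friction | at most about 17.8 mm |

- **Not confirmed by eye:** the picture limit was reached, so I read the pointer's final position from brightness profiles in the top image, where one pixel is about 3 mm.
- **Spool, tin and tray:** I never moved near or touched them, but I did not measure their positions again at the end.

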